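# Strip the oedometer calibration stack

### The job

Take the calibration stack on the dark steel base apart from the top down, one piece at a time: the aluminium loading cap into the small round dark steel dish, then the steel blank into the recess of the wooden block, then the brass ring onto the middle of the balance pan, and last the grey porous stone onto the middle of the white tile. Lower each piece onto its place instead of dropping it, and leave all four lying flat, the same way up as they were.

Things in the scene. Friction and masses are not known exactly. Their poses are not given: they have to be found in the camera images.
- cap: Loading cap, bare aluminium, the topmost and smallest part of the stack: a round flange 34 mm across and 12 mm thick with a plain upright round knob 20 mm across standing 26 mm above it (38 mm tall in all; about 60 g). Take it by the knob. Its origin is the centre of its underside, z up.
- blank: Calibration blank, a solid plain steel disc 48 mm across and 24 mm tall, second from the top of the stack, under the cap (about 330 g). Its origin is the centre of its underside, z up.
- ring: Brass ring, 60 mm across outside, 36 mm hole, 22 mm tall, third from the top of the stack, under the blank (about 330 g). Its hole is covered until the blank is taken off. Its origin is the centre of its underside, z up.
- stone: Porous filter stone, a matt grey disc 68 mm across and 16 mm thick, the lowest loose part of the stack, under the ring (about 120 g). Its origin is the centre of its underside, z up.
- cell_base: Dark steel base on which the stack stands, fixed to the table: a flange 110 mm across and 10 mm thick with a central boss 52 mm across whose top is 24 mm above the table; the stone rests centred on the boss and overhangs it by 8 mm all round. From the boss up the stack is stone, ring, blank, cap, each centred to about 1 to 2 mm, nothing fastened or nested; undersides at 24, 40, 62 and 86 mm above the table, top at 124 mm. Origin at its underside's centre, on the table.
- dish: Small round dish of dark steel, fixed to the table: 88 mm across at the rim, rim 14 mm above the table, flat floor about 66 mm across and 4 mm above the table. The place for the cap. Origin at its underside's centre, on the table.
- block: Square block of brown wood, fixed to the table, 104 x 104 mm and 18 mm high, with a round flat-floored recess 74 mm across and 4 mm deep in the middle of its top (recess floor 14 mm above the table). The place for the blank. Origin at its underside's centre, on the table, straight below the middle of the recess.
- balance: Small white bench balance, fixed to the table, 110 x 124 mm, housing 26 mm high, with a square steel pan 84 x 84 mm whose flat top is 32 mm above the table, and a dark display strip beside the pan. The pan does not move. The place for the ring. Origin on the table straight below the pan's centre; the display lies 61 mm from it along -y; the housing reaches 78 mm along -y and 46 mm along +y, 55 mm either way along x.
- tile: Square flat white ceramic tile, fixed to the table, 100 x 100 mm and 10 mm thick, the place for the stone. Origin at its underside's centre, on the table.
Not all that is in view belongs to the job. Several things have the shape of the balance; the one meant has the colours described above.

How it is judged:
By the outcome, as a careful person would: the job done as asked, in the order asked, and still so for the second after the job is handed in, with the robot touching nothing.
It also fails if it takes over 128 s, if anything falls off the work surface, if the arm or the gripper's body presses on something with over 40 N, if the wrist force passes 120 N, or if a joint passes its speed limit or range.

### The arm

A 7-joint arm with a two-finger parallel gripper is mounted at the origin on the work surface. World frame = base frame: x ahead of the robot, y to its left, z up, the work surface at z = 0. Lengths are in mm, angles in rad, forces in N, time in s.
With the tool pointing down it reaches from about 400 to 875 mm from the base axis. Payload 19.3 kg.
Tool frame: the origin (TCP) lies at the very end of the fingers, on their centre line; the grasp point (between the pads) lies 19 mm behind it (grip_point_offset is the z of the grasp point in the tool frame, in mm); z points along the fingers, y is the line along which they close (so a half turn about z gives the same grasp; the last joint's range is limited). The gripper opens to 85 mm and grips with 20 to 120 N. Pads are 22 mm wide; open, the fingers measure 114 mm over their backs; the gripper's body (76 mm by 85 mm) begins 54 mm behind the grasp point. The pads swing forward as they close: fully open they stand 13 mm farther back than shut.
Start: joints at [1.233, 0.521, -0.036, 1.599, 0.021, 1.021, -0.113], TCP at [165.353, -602.721, 231.291] pointing down, gripper open.
Joint ranges: [-2.91, 2.91], [-0.3, 2.13], [-1.5, 1.42], [0.17, 2.43], [-1.26, 4.41], [0.16, 1.93], [-2.52, 2.52]. Speed limits (rad/s): [1.89, 1.89, 2.39, 2.39, 3.01, 3.01, 3.01].

### API

Orientations are given as a 3x3 rotation matrix whose columns are the frame's x, y, z axes.
In Python, from workcell import movep, movel, goto_joints, open_gripper, clamp, wait, inverse_kinematics, read_state, camera, PlanningError, finish_job, grip_point_offset gives the robot as it stands. Calls block until the motion is done:
- movep(position, orientation): joint-space move of the TCP to a pose.
- movel(position, frame=None, max_speed=150, guard=None): straight line of the TCP; frame=None keeps the orientation; max_speed is the mean speed in mm/s. With guard (N) it stops when the force on the tool has changed by that much, and returns True; else False.
- goto_joints(angles): joint-space move.
- open_gripper() and clamp(): open the fingers fully, or close them until they stop; the grip force is fixed at half the most.
- wait(seconds).
- inverse_kinematics(position, orientation): joint angles nearest the present ones, or None.
- read_state(): the state.
- camera(name): name is "side" or "top"; returns a dict with "image" (400x640x3 uint8, blue, green, red), "range_z" (400x640 float32, mm along the optical axis (not along the pixel's ray), 0 where there is no reading), "fx", "fy", "cx", "cy" (pixels), "dist_coeffs" ([k1, k2, p1, p2, k3] as OpenCV has them; the pictures are not rectified), "cam_to_world" (4x4, takes a point from camera to world coordinates). Camera axes: x right, y up, looking along -z (the intrinsics and any distortion apply to the point x, -y, -z); pixel columns grow to the right and rows downward; lengths in mm; the calibration is good to about 2 mm. A picture is of the moment at which its call begins.
A pose or a line that the arm cannot do raises PlanningError and nothing moves.
- finish_job(): hands the job in; it is judged then, once.
The state is a dict: "time": time; "qpos": joint angles; "qvel": joint speeds; "joint_efforts": joint torques, N m; "eef_pos": TCP position; "tool_rot": TCP orientation; "ft_force": force on the tool from outside, world axes, zero at the start; "torque": the same for the moment, N m; "finger_gap": finger opening in mm; "gripper_force": force on a finger pad.
Only numpy, scipy, OpenCV 4.12 (cv2) and the standard library are available. Lean on these libraries where they do the work, as an engineer would, in place of code of your own. Each camera call takes 0.05 s, during which the arm holds its last target. There are 200 camera calls.

## Working session

There is one attempt and no reset: what is moved stays moved. The work goes in short steps, each a Python script; the robot and the scene stay as the last script left them, time stands still between calls to the robot, and variables do not carry over. Pictures are saved under pics/ and viewed, at most 14 in all, crops included, and the job is handed in when it is done.

```bash
ls; mkdir -p pics
cat > h.py <<'E'
import numpy as np, cv2
from workcell import *
def world(c,u,v,z=None):
    """pixel -> world: by range_z if z is None else intersect plane z"""
    K=np.array([[c["fx"],0,c["cx"]],[0,c["fy"],c["cy"]],[0,0,1.]])
    p=cv2.undistortPoints(np.array([[[u,v]]],float),K,np.array(c["dist_coeffs"],float))[0,0]
    d=np.array([p[0],-p[1],-1.]); T=np.array(c["cam_to_world"])
    r=T[:3,:3]@d; o=T[:3,3]
    s=(z-o[2])/r[2] if z is not None else float(c["range_z"][int(round(v)),int(round(u))])
    return o+s*r
def cloud(c):
    K=np.array([[c["fx"],0,c["cx"]],[0,c["fy"],c["cy"]],[0,0,1.]])
    v,u=np.mgrid[0:400,0:640]
    p=cv2.undistortPoints(np.stack([u,v],-1).reshape(-1,1,2).astype(float),K,np.array(c["dist_coeffs"],float))[:,0]
    d=np.c_[p[:,0],-p[:,1],-np.ones(len(p))]*np.array(c["range_z"]).reshape(-1,1)
    T=np.array(c["cam_to_world"]); return (d@T[:3,:3].T+T[:3,3]).reshape(400,640,3)
E
python3 - <<'E'
from h import *
import pickle
for n in("top","side"):
    c=camera(n); cv2.imwrite(f"pics/{n}0.png",c["image"]); pickle.dump(c,open(n+".pkl","wb"))
    print(n,c["fx"],c["cx"],c["cy"],c["dist_coeffs"],np.round(c["cam_to_world"],3).tolist())
print(read_state(),grip_point_offset)
E
```

```text
pics
top 369.97477633904214 323.635760056733 196.1557981274953 [0.00871972 0.         0.         0.         0.        ] [[-0.029, 0.996, -0.089, 339.623], [-1.0, -0.028, 0.011, -75.57], [0.009, 0.089, 0.996, 999.061], [0.0, 0.0, 0.0, 1.0]]
side 395.01389550112964 321.4025440273114 199.54263044356938 [-0.10164926  0.          0.          0.          0.        ] [[-0.937, 0.261, -0.231, 219.825], [-0.348, -0.731, 0.587, 462.189], [-0.016, 0.631, 0.776, 780.139], [0.0, 0.0, 0.0, 1.0]]
{'time': 0.1, 'qpos': array([ 1.23276677,  0.52194714, -0.03631985,  1.59990171,  0.02120097,
        1.02110145, -0.11279818]), 'qvel': array([-0.00041182,  0.00026773,  0.00108177, -0.00209525,  0.00013184,
        0.00048195, -0.00095112]), 'joint_efforts': array([ 3.10665593e-03, -9.28502512e+01,  1.98423408e+00, -3.70533299e+01,
        1.81485701e-02,  5.43477800e-03, -3.88726150e-06]), 'eef_pos': array([ 165.29089589, -602.45968231,  230.80555464]), 'tool_rot': array([[ 9.64351804e-01,  2.64623303e-01, -3.25426112e-04],
       [ 2.64623493e-01, -9.64351371e-01,  9.16625744e-04],
       [-7.12645851e-05, -9.70065085e-04, -9.99999527e-01]]), 'ft_force': array([-0.18959155,  0.44163959, -0.67847614]), 'torque': array([0.00403046, 0.00055298, 0.00803856]), 'gripper_force': 0.0, 'finger_gap': 85.4028323730288} -18.700000000000003
```

View pics/top0.png

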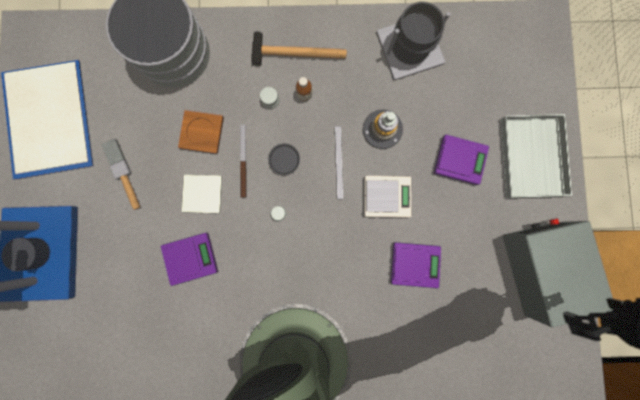

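View pics/side0.png

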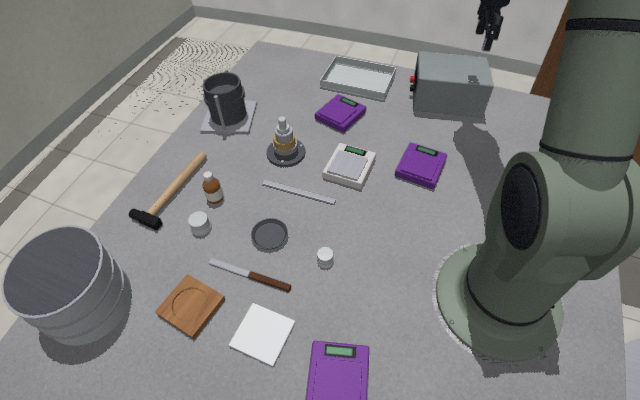

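Top view: the stack is at (384,127), the dish at (284,159), the block at (201,131), the tile at (201,194) and the white balance at (388,197). Possible mix-ups:
- **Balance:** purple ones at (462,160), (416,264) and (189,258). I choose the white one with the steel pan.
- **Dish:** white jars at (268,96) and (278,213), and the mug at (418,33).
- **Tile:** the paper at (45,118) and the tray at (537,157).

Next I check this in one close crop.

Run:
```python
from h import *
import pickle
c=pickle.load(open("top.pkl","rb"));s=pickle.load(open("side.pkl","rb"))
cv2.imwrite("pics/crop1.png",cv2.resize(c["image"][90:230,165:430],None,fx=3,fy=3,interpolation=cv2.INTER_CUBIC))
for n,u,v,z in [("stack",385,123,124),("dish",284,159,4),("block",201,131,14),("tile",201,194,10),("pan",383,197,32)]:
    print(n,world(c,u,v,z).round(1),world(c,u,v).round(1))
P=cloud(s);Q=cloud(c)
def fit(Q,c0,r,z0,z1,n):
    m=(np.hypot(Q[...,0]-c0[0],Q[...,1]-c0[1])<r)&(Q[...,2]>z0)&(Q[...,2]<z1)
    p=Q[m]
    if len(p)<8: print(n,len(p));return
    (cc,sz,a)=cv2.minAreaRect(p[:,:2].astype(np.float32)); ce,R=cv2.minEnclosingCircle(p[:,:2].astype(np.float32))
    print(n,len(p),p[:,2].mean().round(1),"rect",np.round(cc,1),np.round(sz,1),round(a,1),"circ",np.round(ce,1),round(R,1))
for nm,C in(("top",Q),("side",P)):
    print(nm)
    for n,u,v,z,r,z0,z1 in [("knob",385,117,124,30,119,130),("flange",385,120,98,40,92,104),("base",384,127,10,75,5,15),("dish",284,159,4,60,8,20),("block",201,131,14,80,9,25),("tile",201,194,10,80,5,16),("pan",383,197,32,80,29,36),("bal",388,197,26,95,18,36)]:
        fit(C,world(c,u,v,z),r,z0,z1,n)
```

```text
stack [ 590.9 -239.   124. ] [ 597.7 -243.5  100.2]
dish [532.6  18.1   4. ] [532.6  18.1   3.9]
block [613.3 239.7  14. ] [612.5 238.8  17. ]
tile [442.5 241.   10. ] [442.4 240.6  11.1]
pan [ 419.  -242.4   32. ] [ 419.2 -242.8   29.3]
top
knob 56 123.7 rect [ 608.9 -253.3] [17.1 20.1] 82.4 circ [ 609.  -252.7] 10.2
flange 83 98.2 rect [ 606.4 -251.6] [32.6 27.6] 57.5 circ [ 608.5 -252.9] 17.2
base 649 10.6 rect [ 612.7 -247.1] [123.3 109.5] 47.7 circ [ 606.8 -251.8] 69.1
dish 228 12.4 rect [530.9  18.4] [83.9 82.6] 88.1 circ [530.7  18.5] 43.6
block 1522 16.7 rect [611.4 241.3] [105.6 104.5] 80.4 circ [610.2 240.6] 72.2
tile 1407 10.5 rect [443.5 242. ] [117.7 132.6] 11.3 circ [445.5 242.8] 75.8
pan 1071 32.2 rect [ 419.9 -254.8] [118.6 103.4] 87.3 circ [ 423.1 -253.4] 69.7
bal 1901 29.5 rect [ 421.6 -254.8] [122.1 110.4] 87.5 circ [ 420.9 -255.5] 80.2
side
knob 36 123.4 rect [ 607.1 -252.7] [17.8 19.1] 52.0 circ [ 607.2 -252.4] 10.0
flange 77 97.6 rect [ 607.  -250.9] [31.7 29.9] 21.7 circ [ 607.7 -252.5] 17.4
base 495 9.9 rect [ 602.3 -244.7] [108.8  93.6] 29.2 circ [ 606.  -251.9] 55.6
dish 220 12.2 rect [529.6  17.8] [86.9 86. ] 74.1 circ [529.1  17. ] 45.2
block 2352 16.0 rect [610.2 241.8] [105.6 107.6] 80.0 circ [610.1 242. ] 73.1
tile 2413 9.7 rect [441.9 241.1] [100.5 101.3] 86.2 circ [441.  240.9] 69.5
pan 751 32.1 rect [ 416.3 -251.8] [109.   90.2] 86.5 circ [ 419.3 -250.8] 66.7
bal 1424 29.0 rect [ 419.6 -255.3] [127.2 110.9] 87.2 circ [ 418.6 -255.7] 80.3
```

View pics/crop1.png

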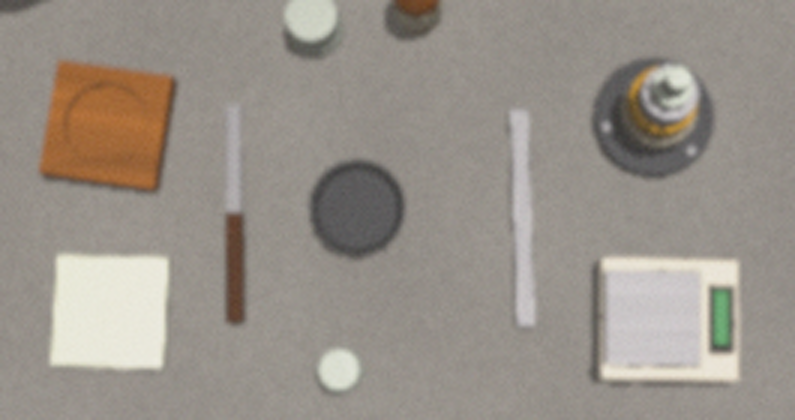

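The crop confirms the choice: the white balance has its display to the right (-y), and the dish, block, tile and stack are as described. Measured sizes and heights match the given ones. Now the pick-and-place helper and the cap.

```bash
cat >> h.py <<'E'
def R(p):
    a=np.arctan2(p[1],p[0]); c,s=np.cos(a),np.sin(a)
    return np.array([[-s,c,0],[c,s,0],[0,0,-1.]])   # y radial outward, z down
def say(t):
    s=read_state(); print(t,"t=%.1f"%s["time"],s["eef_pos"].round(1),"gap %.1f"%s["finger_gap"],"F",s["ft_force"].round(1),"grip %.0f"%s["gripper_force"])
def pick(xy,z,zup):
    movep([*xy,zup],R(xy)); movel([*xy,z+15],max_speed=150); movel([*xy,z],max_speed=50)
    say("at"); clamp(); say("clamped"); movel([*xy,z+12],max_speed=40); movel([*xy,zup],max_speed=150); say("up")
def place(xy,z,zup):
    movep([*xy,zup],R(xy)); movel([*xy,z+8],max_speed=150); say("over")
    hit=movel([*xy,z-1.5],max_speed=20,guard=6); say("down hit=%s"%hit)
def release(xy,z):
    open_gripper(); say("open"); movel([*xy,z],max_speed=150)
def shot(n,name):
    c=camera(n); cv2.imwrite(f"pics/{name}.png",c["image"]); return c
E
python3 - <<'E'
from h import *
S=(607.5,-252.3)
for p,z in((S,25),((530,18),18),((610.8,241.4),19),((420.4,-240),32),((442.2,241.3),8)):
    for zz in (z,220): print(p,zz,inverse_kinematics([*p,zz],R(p)).round(2))
pick(S,101,220)
E
```

```text
(607.5, -252.3) 25 [ 0.46  0.83 -0.25  1.62  0.28  0.72 -0.32]
(607.5, -252.3) 220 [ 0.52  0.6  -0.34  1.5   0.22  1.07 -0.26]
(530, 18) 18 [ 0.17  0.73 -0.43  1.97  0.56  0.56 -0.61]
(530, 18) 220 [ 0.35  0.45 -0.66  1.84  0.33  0.97 -0.42]
(610.8, 241.4) 19 [-0.12  0.89 -0.55  1.61  0.6   0.81 -0.55]
(610.8, 241.4) 220 [ 0.13  0.78 -1.03  1.49  0.69  1.27 -0.61]
(420.4, -240) 32 [ 0.59  0.64 -0.25  2.09  0.35  0.45 -0.45]
(420.4, -240) 220 [ 0.7   0.33 -0.38  1.96  0.16  0.88 -0.28]
(442.2, 241.3) 8 [-0.23  0.75 -0.52  2.03  0.71  0.54 -0.77]
(442.2, 241.3) 220 [ 0.21  0.58 -1.15  1.89  0.6   1.08 -0.69]
at t=3.4 [ 607.4 -252.2  100.7] gap 85.3 F [-0.6 -0.2  0.1] grip 0
clamped t=4.0 [ 607.7 -252.4  101.3] gap 18.2 F [-0.3 -0.   5.5] grip 59
up t=5.4 [ 607.  -252.2  219. ] gap 17.9 F [ 0.   0.5 -0.5] grip 59
```

Run:
```python
from h import *
c=shot("side","cap_up")
cv2.imwrite("pics/cap_up.png",cv2.resize(c["image"][60:220,200:400],None,fx=3,fy=3))
place((530,18),19,220)
c=shot("side","x"); cv2.imwrite("pics/cap_dn.png",cv2.resize(c["image"][150:280,190:350],None,fx=4,fy=4))
```

```text
over t=7.9 [530.4  18.   27.7] gap 18.2 F [-0.2  0.  -1.5] grip 59
down hit=True t=8.4 [530.1  18.   19.2] gap 17.6 F [-1.1 -0.2  8.7] grip 60
```

View pics/cap_dn.png

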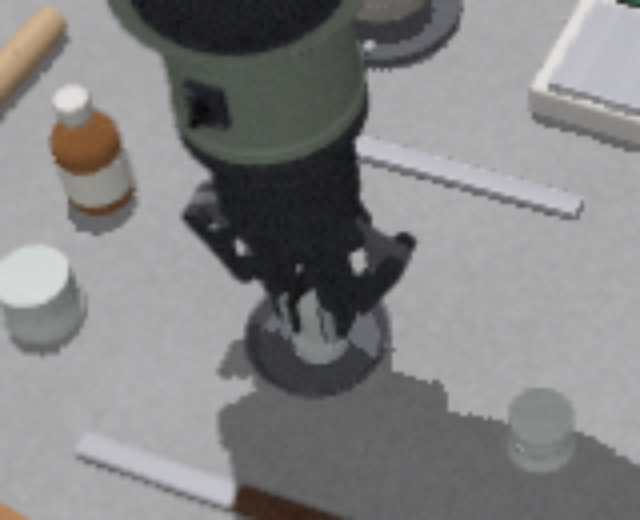

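View pics/cap_up.png

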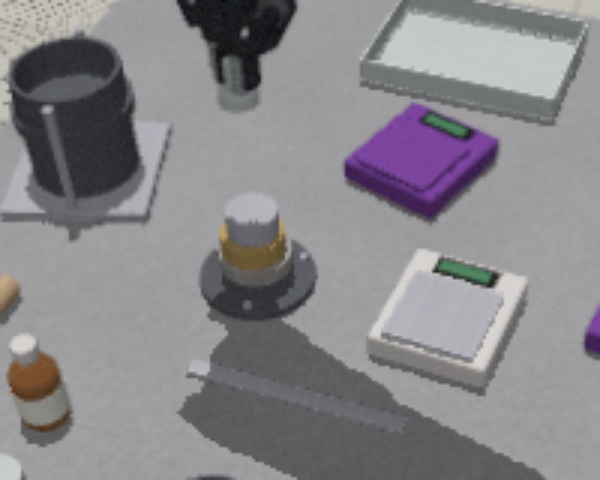

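The cap stands upright in the dish at crop (318,335), with contact at the expected height, and the rest of the stack is undisturbed. Release it, re-measure the blank, then pick and place it.

```bash
cat >> h.py <<'E'
def disc(c,c0,r,z):
    Q=cloud(c); m=(np.hypot(Q[...,0]-c0[0],Q[...,1]-c0[1])<r+12)&(abs(Q[...,2]-z)<4); p=Q[m]
    ce,rr=cv2.minEnclosingCircle(p[:,:2].astype(np.float32)); print("disc",len(p),p[:,2].mean().round(1),np.round(ce,1),round(rr,1)); return ce
E
python3 - <<'E'
from h import *
S=(607.3,-252.2)
release((530,18),160)
c=shot("side","x")
disc(c,S,24,86); disc(c,(530,18),10,42)
pick(S,65.5,180)
place((610.8,241.4),17.5,180)
c=shot("side","x"); cv2.imwrite("pics/blank_dn.png",cv2.resize(c["image"][200:400,100:360],None,fx=3,fy=3))
disc(c,S,30,62)
E
```

```text
open t=9.1 [529.8  17.9  19. ] gap 85.4 F [ 0.1 -0.   0.1] grip 0
disc 183 86.1 [ 607. -255.] 25.4
disc 53 41.7 [527.9  18.2] 9.6
at t=12.6 [ 607.2 -252.2   65.3] gap 85.9 F [0.7 0.1 0.5] grip 0
clamped t=13.0 [ 607.5 -252.3   66.2] gap 46.2 F [-2.1  0.2  8.4] grip 60
up t=14.3 [ 606.8 -252.1  179. ] gap 45.9 F [-0.2  0.1 -3. ] grip 62
over t=17.3 [611.3 241.7  26.5] gap 46.0 F [-0.3  0.  -2.1] grip 62
down hit=True t=17.7 [611.  241.4  18.2] gap 45.8 F [ 0.2 -0.3  9.3] grip 63
disc 194 61.7 [ 606.7 -252.1] 31.0
```

View pics/blank_dn.png

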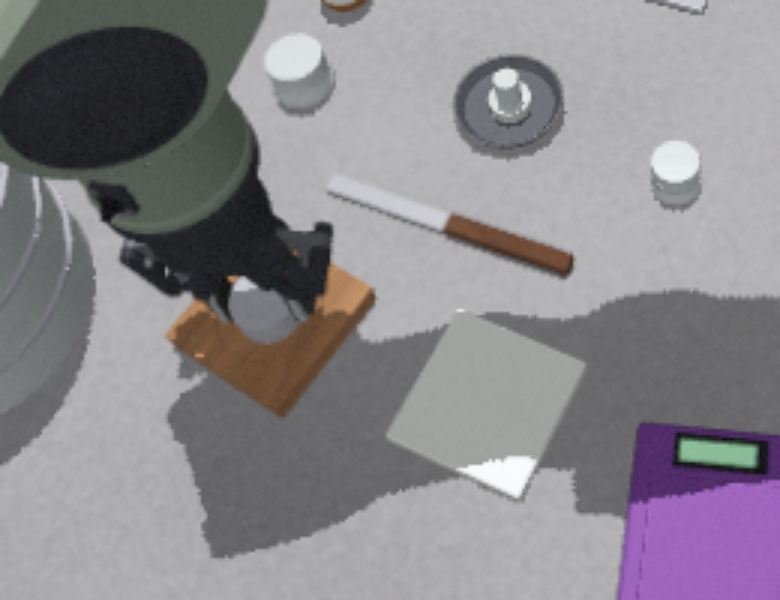

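The cap stands centred in the dish at crop (508,98). The blank is in the block recess at crop (268,310), with contact at the expected height. Next the ring.

Run:
```python
from h import *
S=(607,-252.2); B=(420.4,-240.2)
release((610.8,241.4),160)
c=shot("side","x"); disc(c,(610.8,241.4),24,38)
pick(S,40.5,170)
c=shot("side","x"); disc(c,S,34,40)
place(B,32.8,170)
c=shot("side","x"); cv2.imwrite("pics/ring_dn.png",cv2.resize(c["image"][90:240,230:430],None,fx=3.9,fy=3.9))
```

```text
open t=18.2 [610.4 241.1  17.4] gap 85.6 F [ 0.3  0.7 -0.5] grip 0
disc 392 37.7 [610.2 239.5] 25.3
at t=22.5 [ 606.8 -252.1   40.2] gap 85.1 F [ 0.3  0.2 -0. ] grip 0
clamped t=22.9 [ 607.3 -252.3   41.5] gap 58.4 F [-3.5  1.9 11.2] grip 62
up t=24.3 [ 606.5 -252.1  169. ] gap 58.3 F [ 0.7 -0.6 -1.9] grip 65
disc 344 40.1 [ 606.5 -252.7] 35.1
over t=26.1 [ 420.9 -240.3   41.3] gap 58.3 F [ 0.3 -0.1 -3.2] grip 65
down hit=True t=26.6 [ 420.6 -240.4   33.5] gap 58.4 F [-0.5 -0.1 10.2] grip 66
```

View pics/ring_dn.png

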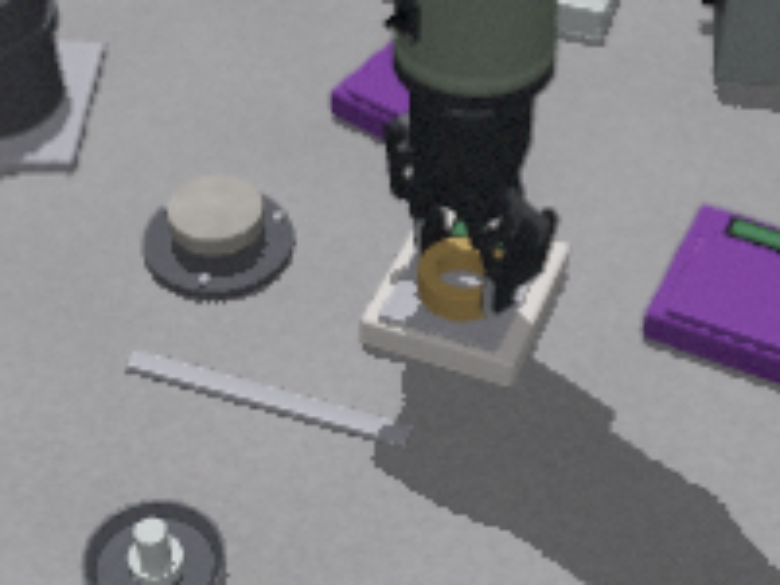

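The ring sits on the pan at crop (462,277), and the stone is undisturbed at (215,215) on the boss. Now the stone.

Run:
```python
from h import *
S=(606.6,-252.4); B=(420.4,-240.2); T=(442.2,241.3)
release(B,150)
pick(S,22,150)
place(T,8.8,150)
c=shot("side","x"); disc(c,B,30,54)
cv2.imwrite("pics/stone_dn.png",cv2.resize(c["image"][230:400,160:400],None,fx=3.3,fy=3.3))
```

```text
open t=27.0 [ 420.2 -240.2   33. ] gap 85.2 F [-0.6 -0.1 -0.6] grip 0
at t=30.1 [ 606.5 -252.3   21.7] gap 85.5 F [ 0.3 -0.4  0.6] grip 0
clamped t=30.4 [ 606.9 -252.5   22.7] gap 65.6 F [-2.9  1.2  7.5] grip 65
up t=31.8 [ 606.1 -252.3  149.1] gap 65.7 F [-0.3  0.3 -1.5] grip 67
over t=34.7 [442.6 241.5  17.5] gap 65.5 F [-0.7  0.  -2. ] grip 67
down hit=True t=35.1 [442.4 241.3   8.6] gap 65.4 F [-0.6 -1.7 10. ] grip 68
disc 214 53.6 [ 419.4 -238.7] 30.7
```

View pics/stone_dn.png

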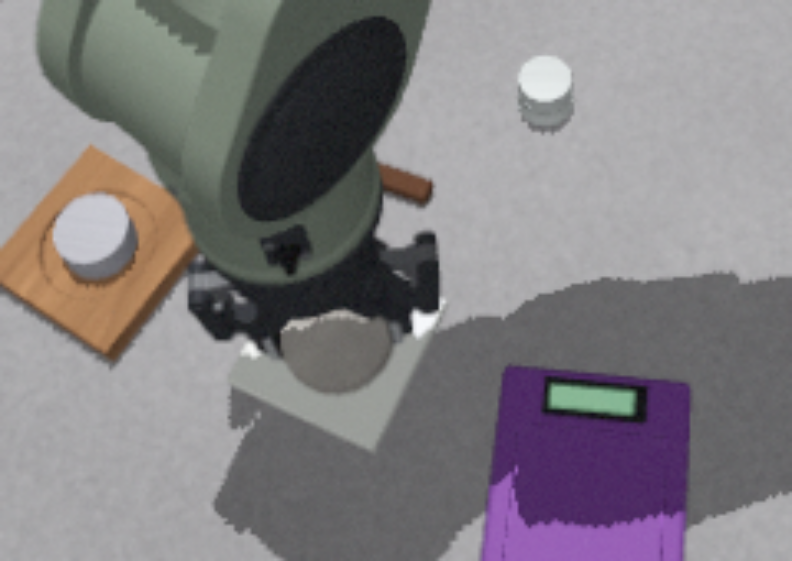

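The stone is on the tile at crop (338,350). The blank lies inside the recess at (95,237). Release, retreat and check everything.

Run:
```python
from h import *
release((442.2,241.3),220)
movep([480,-60,300],R((480,-60))); wait(0.5)
c=shot("side","x"); disc(c,(442.2,241.3),34,26); disc(c,(610.8,241.4),24,38); disc(c,(420.4,-240.2),30,54); disc(c,(530,18),10,42)
c["image"] is not None and cv2.imwrite("pics/final.png",c["image"]); say("end")
```

```text
open t=35.5 [442.1 241.    8.2] gap 85.7 F [ 0.2 -1.1 -0.8] grip 0
disc 885 25.7 [440.2 242.1] 34.3
disc 394 37.8 [609.5 239.7] 24.8
disc 214 53.6 [ 416.7 -239.9] 31.4
disc 51 41.8 [528.4  17.9] 10.2
end t=38.8 [480.  -59.9 300. ] gap 85.0 F [0.3 0.2 0. ] grip 0
```

View pics/final.png

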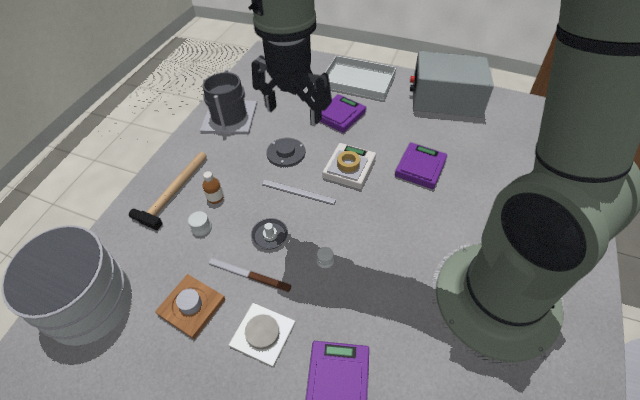

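All four pieces lie flat in place: cap (269,232), blank (188,300), ring (348,160) and stone (262,331). The arm is clear.

```bash
python3 -c "
from workcell import *
print(finish_job())"
```

```text
the job is handed in; nothing more can be done
None
```

The job is handed in: cap in the dish, blank in the recess, ring on the pan and stone on the tile, taken in that order, all upright and within about 4 mm of centre by the last camera check, at about 39 s on the robot's clock.

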